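# Spacer on the shaft, then hold the gearbox cover over its screw holes

### The job

Help me close up the gearbox: slip the loose steel spacer sleeve over the bare shaft end of the big gear until it sits right down on the gear's hub, and let go of it. Then pick up the pear-shaped cover and hold it level and still about 10 mm above the gearbox's open face, not touching it, big end over big end and every screw hole over its threaded hole, and finish while still holding it there so that I can start the screws. Leave the other things on the bench where they are.

Things in the scene. Friction and masses are not known exactly. Their poses are not given: they have to be found in the camera images.
- gearbox: Open cast aluminium gearbox housing fixed on the bench on its back, pear-shaped from above: big end radius 56, axis at x = -22.5; small end radius 34, axis at x = +43.5; 188 long over its lugs. Level open joint face 90 above the bench, 6 lugs with threaded holes around it. Origin on the bench at mid-length; x from big to small end, z up. A toothed gear fills the big end, a pinion the small one.
- thread_head (a point): Centre of the mouth of the threaded hole (diameter 8) in the housing's lug at the tip of the big end, in the plane of the joint face; in the gearbox's frame at (-84.5, 0, 90).
- thread_tail (a point): Centre of the mouth of the threaded hole (diameter 8) in the housing's lug at the tip of the small end, in the plane of the joint face; in the gearbox's frame at (83.5, 0, 90).
- shaft_seat (a point): Point on the big gear's upright shaft axis where the middle of the seated sleeve lies: 77 above the bench, in the gearbox's frame (-22.5, 0, 77). The bare shaft end, diameter 18, rises from the hub (66 above the bench) to 83, its top 6 tapered to diameter 9. Around it the housing is open to a radius of 49, down to the gear at 64 above the bench.
- sleeve: The loose steel spacer sleeve as a whole; origin at the centre of its underside, z up along its bore.
- sleeve_mid (a point): Centre of the spacer sleeve, half-way up its bore: a plain steel ring standing on the bench between gearbox and cover, outer diameter 38, bore 22, height 22, about 130 g. It fits the shaft with 2 of play all round; seated, its top is 2 below the joint face.
- cover: The loose cover as a whole: cast aluminium plate of the gearbox's pear outline, 8 thick, about 0.42 kg, lying right way up on the bench. Origin on its underside at mid-length; x from its big to its small end, z up. Lugs 10 thick around it have through holes of 10 in the pattern of the gearbox's threaded holes. Fitted, its axes coincide with the gearbox's.
- cover_rib (a point): Middle of the straight upright rib along the cover's x, the place to grip it, over the centre of mass (within 6): (0, 0, 22) in the cover's frame. The rib is 14 wide with flat sides, 100 long at its top, from the plate's top (8 above the underside) to 36 above the underside. Low bosses beside it rise 7 above the plate: radius 21 at x = -22.5, radius 14 at x = +43.5.
- cover_hole_head (a point): Centre of the through hole (diameter 10) in the lug at the tip of the cover's big end, at the underside; in the cover's frame at (-84.5, 0, 0).
- cover_hole_tail (a point): Centre of the through hole (diameter 10) in the lug at the tip of the cover's small end, at the underside; in the cover's frame at (83.5, 0, 0).
- end_cap_mid (a point): Bystander: a round cast end cap, diameter 84, 18 high, lying on the bench beyond the sleeve; the point is its centre.
- screw_tray_mid (a point): Bystander: a black tray with the cover screws, 90 by 120 by 28 high, on the robot's side of the sleeve; the point is its centre.
- wrench_grip (a point): Bystander: a steel spanner, 200 long, lying flat; the point is on its handle.
- screwdriver_grip (a point): Bystander: a screwdriver, 210 long, lying flat; the point is on its handle.
- threadlocker_mid (a point): Bystander: a small bottle, diameter 38, 108 high, upright; the point is near its middle.
- oil_bottle_mid (a point): Bystander: a dark oil bottle, diameter 72, 200 high, upright; the point is at its middle.
- tape_roll_mid (a point): Bystander: a roll of tape lying flat, diameter 100, 48 high; the point is its centre.
Not all that is in view belongs to the job. Several things look just like the sleeve: the one meant starts farthest from the robot's base.

How it is judged:
By the outcome, as a careful person would: the job done as asked, in the order asked, and still so for the second after the job is handed in, while the arm keeps its last pose, push and grip.
It also fails if it takes over 56 s, if anything falls off the work surface, if the arm or the gripper's body presses on something with over 40 N, if the wrist force passes 120 N, or if a joint passes its speed limit or range.

### The arm

A 6-joint arm with a two-finger parallel gripper is mounted at the origin on the work surface. World frame = base frame: x ahead of the robot, y to its left, z up, the work surface at z = 0. Lengths are in mm, angles in rad, forces in N, time in s.
With the tool pointing down it reaches from about 350 to 875 mm from the base axis. Payload 4.2 kg.
Tool frame: the origin (TCP) lies on the mounting face of the last link; the fingertips stand 173 mm ahead of it and the grasp point (between the pads) lies 155 mm ahead of it; z points along the fingers, y is the line along which they close (so a half turn about z gives the same grasp; the last joint's range is limited). The gripper opens to 85 mm and grips with 20 to 120 N. Pads are 22 mm wide; open, the fingers measure 114 mm over their backs; the gripper's body (76 mm by 85 mm) begins 54 mm behind the grasp point. The pads swing forward as they close: fully open they stand 13 mm farther back than shut.
Start: joints at [1.442, 0.385, 0.008, 0, -1.194, -0.259], TCP at [236.312, 578.581, 404.712] pointing down, gripper open.
Joint ranges: [-3.14, 3.14], [-1.21, 2.06], [-1.07, 1.41], [-3.16, 2.05], [-2.99, -0.16], [-3.1, 3.1]. Speed limits (rad/s): [2.79, 2.79, 3.14, 3.14, 3.14, 3.14].

### API

Orientations are given as a unit quaternion [x, y, z, w].
In Python, from bench import arm gives the robot as it stands.
- The arm moves only by the tool carry_out, never from a script. Its argument "rows" is a list of rows, each a list of 7 numbers: the shift along the tool's x, y, z as a fraction of full scale, then the turn, a rotation vector about the tool's x, y, z as a fraction of full scale, then the opening, from -1 (shut) to 1 (fully open). A call has 1 to 12 rows; each row is the pose to reach, as a shift and turn from the pose commanded when the call began, along the tool's axes at that moment, turning the shorter way round; what a row does not reach only later rows make up. Full scale, the value 1, is 20 cm for a shift and pi rad for a turn. A row lasts 1/8 s, in which the tool goes at most 62.5 mm and 10.7 degrees, less where a joint would pass 70% of its speed; a pose out of reach is approached as far as the arm can. A call with a number of a shift or a turn outside -1 to 1 is refused whole. A call with a gripper value outside its range is refused whole. The fingers move at their own pace and stop on an object; the grip force is fixed at half the most. Time passes only in rows, so rows that repeat a pose let the fingers close. It gives the time, the measured TCP pose, the force, the opening and the grip force at its end, in the units of the state.
- arm.read_state(): the state, without advancing time (a new reading comes with each control period).
- arm.get_image(name): name is "scene" or "top" or "wrist"; returns (picture, depth): 384x512x3 uint8, red, green, blue; 384x512 float32, mm along the optical axis (not along the pixel's ray), 0 where there is no reading.
- arm.calibration(name): a dict with "mtx" (3x3 intrinsics, pixels), "k1" (the pictures are not rectified: a ray, as slopes to the right and down, at radius r is drawn at 1 + k1 r^2 times it, then the intrinsics apply), "cam_to_world" (4x4, takes a point from camera to world coordinates). Camera axes: x right, y up, looking along -z (the intrinsics and any distortion apply to the point x, -y, -z); pixel columns grow to the right and rows downward; lengths in mm; the calibration is good to about 2 mm. A picture is of the moment at which its call begins: read the wrist's pose just before it. calibration takes no time and is no camera call; for the wrist camera it gives the pose at the moment of the call.
- arm.job_done(): hands the job in; it is judged then, once.
The state is a dict: "clock": time; "joints": joint angles; "joint_vel": joint speeds; "joint_efforts": joint torques, N m; "position": TCP position; "ee_rot": TCP orientation; "contact_force": force on the tool from outside, world axes, zero at the start; "wrist_torque": the same for the moment, N m; "gripper_width": finger opening in mm; "grasp_force": force on a finger pad.
Only numpy, scipy, OpenCV 4.12 (cv2) and the standard library are available. Lean on these libraries where they do the work, as an engineer would, in place of code of your own. Each camera call takes 0.05 s, during which the arm holds its last target. There are 200 camera calls.

## Working session

There is one attempt and no reset: what is moved stays moved. The work goes in short steps, Python scripts to look and compute and a tool call to move; the robot and the scene stay as the last step left them, time stands still between calls to the robot, and variables do not carry over. Pictures are saved under pics/ and viewed, at most 10 in all, crops included, and the job is handed in when it is done.

Besides the shell and the picture viewer there is one more tool, called after ">>>" by a JSON object that holds its "op" and its "data". carry_out: Moves the arm, as the interface text tells. Its arguments: {"type":"object","properties":{"rows":{"type":"array"}},"required":["rows"]}

```bash
mkdir -p pics
python3 - <<'E'
from bench import arm
import cv2,numpy as np
s=arm.read_state();print(s)
for n in("top","scene"):
    p,d=arm.get_image(n);c=arm.calibration(n)
    cv2.imwrite(f"pics/{n}0.png",cv2.resize(p[:,:,::-1],(800,600),interpolation=cv2.INTER_CUBIC));np.savez(f"{n}0.npz",p=p,d=d,**c)
    print(n,c)
E
```

```text
{'clock': 0.0, 'joints': array([ 1.44158921e+00,  3.85561143e-01,  6.59337585e-03, -4.61733292e-04,
       -1.19398291e+00, -2.58592766e-01]), 'joint_vel': array([0.00017012, 0.00157878, 0.00083145, 0.00229986, 0.00053743,
       0.00106867]), 'joint_efforts': array([-1.36048733e-03, -3.92286301e+01,  1.88397181e+01,  4.18610215e+00,
       -4.68559083e-03, -6.92123393e-06]), 'position': array([236.24226365, 578.40612188, 403.61122017]), 'ee_rot': array([ 9.81243222e-01, -1.92770675e-01, -1.44492231e-04,  1.08879141e-03]), 'contact_force': array([-0.75230054,  0.18767159,  0.30756207]), 'wrist_torque': array([ 0.00598969, -0.06649758, -0.03363654]), 'grasp_force': 0.0, 'gripper_width': 85.47946762146135}
top {'mtx': array([[496.72419511,   0.        , 263.8517426 ],
       [  0.        , 496.72419511, 189.85328524],
       [  0.        ,   0.        ,   1.        ]]), 'k1': -0.16881401223541953, 'cam_to_world': array([[-1.47908364e-02,  9.93467550e-01, -1.13152369e-01,
         3.57108110e+02],
       [-9.99825268e-01, -1.59885791e-02, -9.68501603e-03,
        -1.21021555e+01],
       [-1.14308948e-02,  1.12989348e-01,  9.93530443e-01,
         1.65237195e+03],
       [ 0.00000000e+00,  0.00000000e+00,  0.00000000e+00,
         1.00000000e+00]])}
scene {'mtx': array([[369.34868346,   0.        , 252.61327902],
       [  0.        , 369.34868346, 194.63650882],
       [  0.        ,   0.        ,   1.        ]]), 'k1': -0.001745107104742827, 'cam_to_world': array([[ 4.27523177e-01, -7.63619665e-01,  4.83848056e-01,
         1.07541877e+03],
       [ 9.03951402e-01,  3.66905892e-01, -2.19663217e-01,
        -2.50568494e+02],
       [-9.78754999e-03,  5.31286245e-01,  8.47135839e-01,
         1.00232454e+03],
       [ 0.00000000e+00,  0.00000000e+00,  0.00000000e+00,
         1.00000000e+00]])}
```

View pics/top0.png

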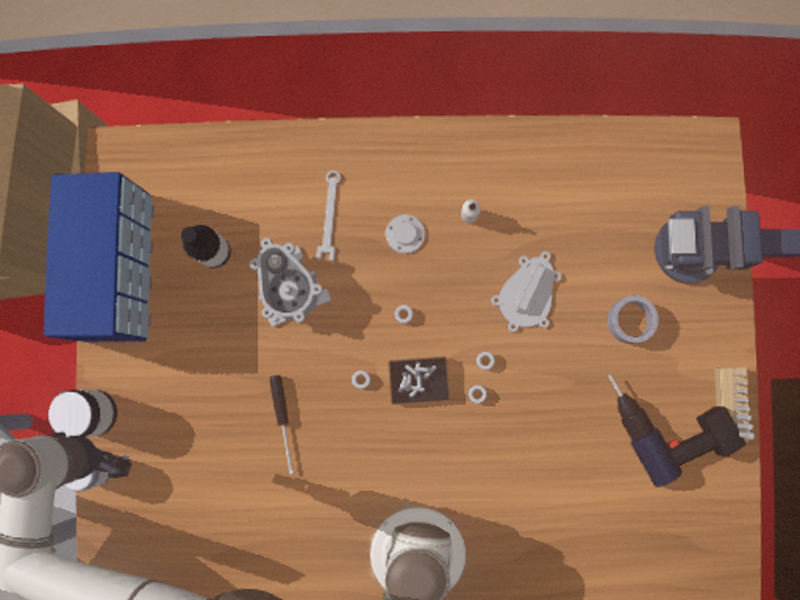

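View pics/scene0.png

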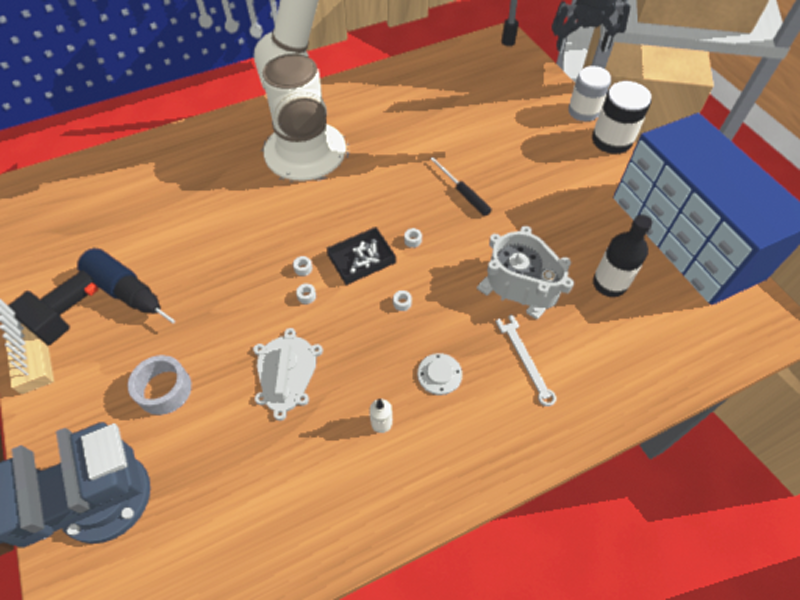

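The top view (800x600) shows the sleeve look-alikes at (403,314), (361,379), (485,361) and (477,394). The base is at about (417,550), so the farthest one is (403,314), between gearbox and cover. The gearbox's big end is near (289,290) and its small end near (274,258). The cover is near (530,292).

```bash
cat > h.py <<'E'
import numpy as np,cv2
from scipy.spatial.transform import Rotation as R
def ray(c,u,v):
    m=c["mtx"];uv=cv2.undistortPoints(np.array([[[u,v]]],float),np.eye(3),np.zeros(4)) if 0 else None
    x=(u-m[0,2])/m[0,0];y=(v-m[1,2])/m[1,1];rd=np.hypot(x,y);r=rd
    for _ in range(20): r=rd/(1+c["k1"]*r*r)
    s=r/rd if rd>0 else 1
    return np.array([x*s,-y*s,-1.])
def at_z(c,u,v,z):
    T=c["cam_to_world"];d=T[:3,:3]@ray(c,u,v);o=T[:3,3]
    return o+d*(z-o[2])/d[2]
def cloud(c,d):
    m=c["mtx"];v,u=np.indices(d.shape);x=(u-m[0,2])/m[0,0];y=(v-m[1,2])/m[1,1];rd=np.hypot(x,y);r=rd
    for _ in range(20): r=rd/(1+c["k1"]*r*r)
    s=r/np.maximum(rd,1e-9)
    P=np.stack([x*s*d,-y*s*d,-d],-1);T=c["cam_to_world"]
    P=P@T[:3,:3].T+T[:3,3];P[d==0]=np.nan
    return P
def pix(c,P):
    T=c["cam_to_world"];q=(np.asarray(P)-T[:3,3])@T[:3,:3];x,y=q[0]/-q[2],-q[1]/-q[2]
    k=1+c["k1"]*(x*x+y*y);m=c["mtx"];return m[0,0]*x*k+m[0,2],m[1,1]*y*k+m[1,2]
E
python3 - <<'E'
from h import *
D=np.load("top0.npz");c={k:D[k] for k in("mtx","k1","cam_to_world")}
p=D["p"];P=cloud(c,D["d"])
for n,(u,v,z) in dict(s1=(403,314,22),s2=(361,379,22),s3=(485,361,22),s4=(477,394,22),big=(289,290,83),small=(274,258,70)).items():
    w=at_z(c,u*.64-.18,v*.64-.18,z);print(n,w.round(),np.hypot(w[0],w[1]).round())
print(P[200:206:2,258].round(), P[300,300].round())
a=p[145:215,155:365,::-1]
cv2.imwrite("pics/crop.png",cv2.resize(a,(798,266),interpolation=cv2.INTER_CUBIC))
E
```

```text
s1 [507.  24.  22.] 507.0
s2 [371. 114.  22.] 389.0
s3 [ 405. -146.   22.] 431.0
s4 [ 336. -128.   22.] 360.0
big [554. 256.  83.] 611.0
small [623. 290.  70.] 688.0
[[511.  24.  -0.]
 [505.  24.  -2.]
 [496.  24.  20.]] [ 178. -110.   -1.]
```

View pics/crop.png

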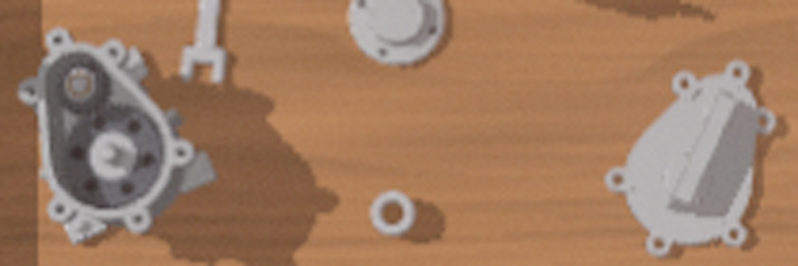

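The crop confirms the sleeve at (392,213), alone between the two castings. Gearbox head lug is at (138,217) and tail lug at (57,41). Cover head lug is at (658,243) and tail lug at (737,72).

Run:
```python
from h import *
from bench import arm
D=np.load("top0.npz");c={k:D[k] for k in("mtx","k1","cam_to_world")}
f=lambda u,v,z:at_z(c,155+u/3.8-.4,145+v/3.8-.4,z)
gh,gt=f(138,217,90),f(57,41,90);ch,ct=f(658,243,10),f(737,72,10)
for n,a,b in(("gear",gh,gt),("cover",ch,ct)):
    x=(b-a)/np.linalg.norm(b-a);print(n,a.round(1),b.round(1),np.linalg.norm(b-a).round(1),"org",((a+b)/2+x*.5).round(1),"yaw",np.degrees(np.arctan2(x[1],x[0])).round(1))
print("sleeve",f(392,213,22).round(1))
s=arm.read_state();M=R.from_quat(s["ee_rot"]).as_matrix();print(M.round(3))
w=arm.calibration("wrist")["cam_to_world"];print((M.T@(w[:3,3]-s["position"])).round(1),(M.T@w[:3,:3]).round(3),arm.calibration("wrist")["mtx"][0,0])
```

```text
gear [500.9 235.2  90. ] [651.6 305.   90. ] 166.1 org [576.7 270.3  90. ] yaw 24.9
cover [ 478.3 -207.3   10. ] [ 628.5 -282.    10. ] 167.8 org [ 553.9 -244.8   10. ] yaw -26.4
sleeve [507.3  24.4  22. ]
[[ 0.926 -0.378 -0.001]
 [-0.378 -0.926 -0.002]
 [ 0.     0.002 -1.   ]]
[65.8  0.8 30.2] [[ 0.     0.965  0.261]
 [ 1.    -0.    -0.001]
 [-0.001  0.261 -0.965]] 292.4618071009399
```

>>> {"op": "carry_out", "data": {"rows": [[1, 0.38, 0, 0, 0, 0, 0], [1, 0.38, 0, 0, 0, 0, 0], [1, 0.38, 0, 0, 0, 0, 0], [1, 0.38, 0, 0, 0, 0, 0], [1, 0.38, 0, 0, 0, 0, 0]]}}

```text
clock: 0.72
position: [393.9, 431.1, 404.3]
ee_rot: [0.981, -0.194, -0.0, 0.0]
contact_force: [-1.0, 0.3, 0.2]
gripper_width: 42.1
grasp_force: 0.0
```

>>> {"op": "carry_out", "data": {"rows": [[1, 0.38, 0.15, 0, 0, 0, 0], [1, 0.38, 0.15, 0, 0, 0, 0], [1, 0.38, 0.15, 0, 0, 0, 0], [1, 0.38, 0.15, 0, 0, 0, 0], [1, 0.38, 0.15, 0, 0, 0, 0]]}}

```text
clock: 1.35
position: [549.8, 286.1, 373.4]
ee_rot: [0.981, -0.194, -0.001, 0.001]
contact_force: [-0.3, 0.4, 0.0]
gripper_width: 43.1
grasp_force: 0.0
```

>>> {"op": "carry_out", "data": {"rows": [[0.13, 0.045, 0.2, 0, 0, 0, 0], [0.13, 0.045, 0.2, 0, 0, 0, 0], [0.13, 0.045, 0.2, 0, 0, 0, 0], [0.13, 0.045, 0.2, 0, 0, 0, 0]]}}

```text
clock: 1.85
position: [569.4, 269.7, 336.3]
ee_rot: [0.981, -0.192, 0.001, -0.001]
contact_force: [0.0, 0.3, 1.2]
gripper_width: 42.9
grasp_force: 0.0
```

```bash
cat > snap.py <<'E'
import sys
from h import *
from bench import arm
n=sys.argv[1]
s=arm.read_state();c=arm.calibration("wrist");p,d=arm.get_image("wrist")
cv2.imwrite(f"pics/{n}.png",cv2.resize(p[:,:,::-1],(800,600),interpolation=cv2.INTER_CUBIC));np.savez(n+".npz",p=p,d=d,pos=s["position"],rot=s["ee_rot"],**c)
print(s["clock"],s["position"].round(1),R.from_quat(s["ee_rot"]).as_matrix()[:2].round(4),s["joints"].round(2),s["contact_force"].round(1),s["gripper_width"],s["grasp_force"])
E
python3 snap.py gear1
```

```text
1.85 [569.4 269.7 336.3] [[ 0.9264 -0.3764  0.0024]
 [-0.3764 -0.9264  0.0016]] [ 0.7   0.45 -0.08  0.   -1.05  0.49] [0.  0.3 1.2] 42.94827309685174 0.0
```

View pics/gear1.png

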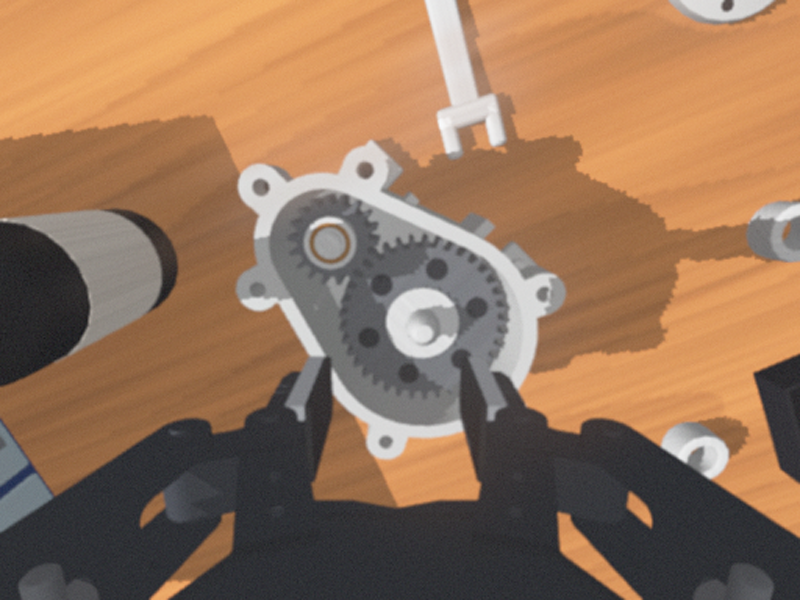

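The wrist view shows the gearbox. Tail hole is at (261,187), near-tail pair at (365,170)/(258,290), wide pair at (543,295)/(386,442), shaft tip at about (423,325). The head hole is hidden behind a finger.

```bash
cat >> h.py <<'E'
def load(n):
    D=np.load(n+".npz");return {k:D[k] for k in("mtx","k1","cam_to_world")},D["p"],D["d"],D["pos"],D["rot"]
def hole(p,u,v,rad=6):
    """u,v in the 800-wide view; dark-weighted centroid in native pixels"""
    u,v=u*.64-.18,v*.64-.18;g=p.mean(2)
    for _ in range(8):
        V,U=np.indices(g.shape);m=np.hypot(U-u,V-v)<rad
        w=np.where(m,np.clip(np.percentile(g[m],60)-g,0,None),0);u,v=(w*U).sum()/w.sum(),(w*V).sum()/w.sum()
    return u,v
E
python3 - <<'E'
from h import *
c,p,d,pos,rot=load("gear1")
P=cloud(c,d)
H={n:at_z(c,*hole(p,*q),90)for n,q in dict(T=(261,187),A1=(365,170),A2=(258,290),B1=(543,295),B2=(386,442)).items()}
for n in H:print(n,H[n].round(1),np.array(hole(p,*dict(T=(261,187),A1=(365,170),A2=(258,290),B1=(543,295),B2=(386,442))[n]))/.64)
A=(H["A1"]+H["A2"])/2;B=(H["B1"]+H["B2"])/2
for a in(A,H["T"]):
    x=(a-B)/np.linalg.norm(a-B);print("yaw",np.degrees(np.arctan2(x[1],x[0])))
for a,b in(("A1","A2"),("B1","B2")):
    y=H[a]-H[b];print("perp yaw",np.degrees(np.arctan2(y[1],y[0]))+90,np.linalg.norm(y))
print("org from T",H["T"]-83.5*x,"big",H["T"]-106*x)
print("A,B along",(H["T"]-A)@x,(H["T"]-B)@x)
print("shaft",at_z(c,423*.64-.18,325*.64-.18,83).round(1))
z=P[...,2];m=(np.abs(z-90)<6);print("face z",np.median(z[m]),m.sum())
# shaft & face from the depth
q=P[(np.hypot(P[...,0]-556,P[...,1]-259)<12)];print("shaft top",np.nanmax(q[:,2]), np.nanmedian(q[q[:,2]>81],0))
E
```

```text
T [650.7 302.7  90. ] [261.72091071 185.70352627]
A1 [639.  255.9  90. ] [365.24295639 170.2465949 ]
A2 [608.3 326.8  90. ] [256.08623628 288.04071022]
B1 [553.3 198.2  90. ] [542.81588294 293.28554896]
B2 [506.9 300.6  90. ] [385.04366337 441.22747279]
yaw 24.136482874302672
yaw 23.832341754329953
perp yaw 23.44103236605551 77.26329024716334
perp yaw 24.36873166643288 112.4956467636792
org from T [574.30299931 268.92485945  90.        ] big [553.72153532 259.83347121  90.        ]
A,B along 29.335587538181663 131.83305976189143
shaft [558.1 258.8  83. ]
face z 90.49914144237283 8251
shaft top 204.04952287194928 [556.23720647 252.15895895 182.10451093]
```

Run:
```python
from h import *
c,p,d,pos,rot=load("gear1")
P=cloud(c,d)
near=np.hypot(P[...,0]-555,P[...,1]-259)<40
for lo,hi in((81.5,86),(78,86),(72,86)):
    m=near&(P[...,2]>lo)&(P[...,2]<hi);q=P[m];print(lo,len(q),q.mean(0),(q.max(0)+q.min(0))/2,q.max(0)-q.min(0))
m=near&(np.abs(P[...,2]-66)<1.5);q=P[m];print("hub",len(q),np.median(q[:,2]))
print(pix(c,[553.7,259.8,83]),"vs",423*.64-.18,325*.64-.18)
a=p[150:270,200:330,::-1];cv2.imwrite("pics/g1c.png",cv2.resize(a,(650,600),interpolation=cv2.INTER_CUBIC))
```

```text
81.5 169 [554.10031634 259.75745548  83.28029893] [553.78373091 259.42863393  83.15260547] [12.22368745 12.45000571  3.1529319 ]
78 321 [554.80825338 259.50038196  81.59880984] [553.53728595 259.73210986  81.3883721 ] [17.01781639 16.50814277  6.68139865]
72 380 [555.34606236 259.31383819  80.70290055] [553.71201252 259.56409178  78.37982112] [17.70189781 17.59373922 12.69850062]
hub 4429 65.35315983945213
(np.float64(271.31771987450713), np.float64(213.05601604438118)) vs 270.54 207.82
```

View pics/g1c.png

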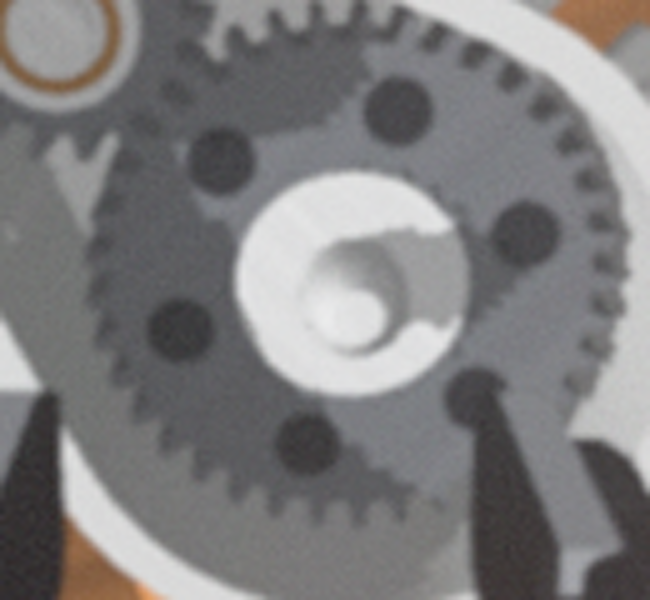

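The shaft tip is at crop (357,317), which agrees with the lug-pattern fit: shaft axis at (553.7, 259.8), gearbox yaw about 24°. Next is the sleeve.

>>> {"op": "carry_out", "data": {"rows": [[0.04, 0.62, 0, 0, 0, 0, 0.5], [0.04, 0.62, 0, 0, 0, 0, 0.5], [0.04, 0.62, 0, 0, 0, 0, 0.5]]}}

```text
clock: 2.28
position: [528.6, 147.9, 335.9]
ee_rot: [0.981, -0.194, 0.0, -0.0]
contact_force: [0.8, 0.9, -0.4]
gripper_width: 64.3
grasp_force: 0.0
```

>>> {"op": "carry_out", "data": {"rows": [[0.04, 0.63, 0.2, 0, 0, 0, 0.5], [0.04, 0.63, 0.2, 0, 0, 0, 0.5], [0.04, 0.63, 0.2, 0, 0, 0, 0.5], [0.04, 0.63, 0.2, 0, 0, 0, 0.5]]}}

```text
clock: 2.78
position: [490.8, 31.4, 295.6]
ee_rot: [0.981, -0.193, 0.001, -0.001]
contact_force: [-0.0, 1.0, 0.3]
gripper_width: 64.1
grasp_force: 0.0
```

```bash
python3 snap.py sl1
python3 - <<'E'
from h import *
c,p,d,pos,rot=load("sl1");P=cloud(c,d)
m=(np.hypot(P[...,0]-507,P[...,1]-24)<35)&(P[...,2]>19)&(P[...,2]<25);q=P[m]
print(len(q),np.median(q[:,2]),q.mean(0),(q.max(0)+q.min(0))/2,q.max(0)-q.min(0))
M=R.from_quat(rot).as_matrix()
ctr=cv2.minEnclosingCircle(q[:,:2].astype(np.float32));print(ctr)
print("tool delta",M.T@(np.array([*ctr[0],176])-pos))
E
```

```text
2.775 [490.8  31.4 295.6] [[ 9.258e-01 -3.779e-01  2.500e-03]
 [-3.779e-01 -9.258e-01  6.000e-04]] [ 0.39  0.27 -0.47  0.   -0.83  0.79] [-0.   1.   0.3] 64.05148293531931 0.0
1008 22.557203046026032 [506.44108982  21.75164766  22.46198283] [506.05687344  22.03008168  21.9412551 ] [36.88405623 37.29271474  5.84542115]
((505.84283447265625, 21.860605239868164), 18.822839736938477)
tool delta [ 17.26151009   3.35905918 119.65545197]
```

>>> {"op": "carry_out", "data": {"rows": [[0.086, 0.017, 0.25, 0, 0, 0, 0.5], [0.086, 0.017, 0.45, 0, 0, 0, 0.5], [0.086, 0.017, 0.595, 0, 0, 0, 0.5], [0.086, 0.017, 0.595, 0, 0, 0, 0.5], [0.086, 0.017, 0.595, 0, 0, 0, 0.5], [0.086, 0.017, 0.595, 0, 0, 0, -1], [0.086, 0.017, 0.595, 0, 0, 0, -1], [0.086, 0.017, 0.595, 0, 0, 0, -1], [0.086, 0.017, 0.595, 0, 0, 0, -1], [0.086, 0.017, 0.595, 0, 0, 0, -1]]}}

```text
clock: 4.08
position: [505.4, 21.7, 177.6]
ee_rot: [0.981, -0.192, 0.002, -0.001]
contact_force: [-0.6, 1.4, 6.1]
gripper_width: 35.2
grasp_force: 59.7
```

```bash
python3 snap.py sl2
python3 - <<'E'
from h import *
c,p,d,pos,rot=load("sl2");P=cloud(c,d)
M=R.from_quat(rot).as_matrix()
Q=(P-pos)@M
m=(np.abs(P[...,2]-22)<2.5)&(np.hypot(Q[...,0],Q[...,1])<30);q=Q[m];print(len(q),np.percentile(q,[1,50,99],axis=0))
E
```

```text
4.075 [505.4  21.7 177.6] [[ 0.926  -0.3775  0.0038]
 [-0.3775 -0.926   0.0012]] [ 0.36  0.48 -0.55  0.   -0.54  0.82] [-0.6  1.4  6.1] 35.187978970331706 59.7222974896431
3228 [[-16.92149014 -25.77693657 153.4778244 ]
 [  3.93087779   0.91428401 155.09228374]
 [ 18.26270672  23.74306533 157.84259856]]
```

View pics/sl2.png

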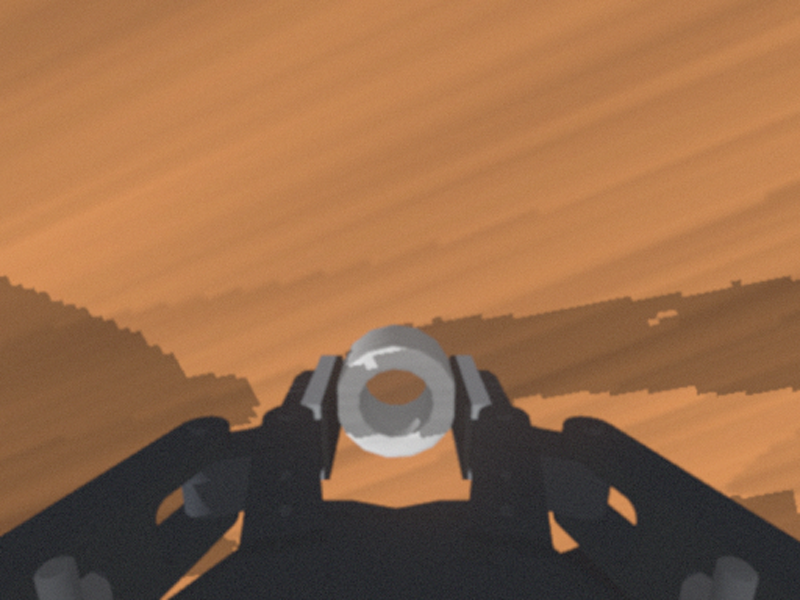

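Run:
```python
from h import *
from scipy.optimize import least_squares
c,p,d,pos,rot=load("sl2");P=cloud(c,d);M=R.from_quat(rot).as_matrix();Q=(P-pos)@M
for lo in(-15,-12):
    m=(np.abs(P[...,2]-22.3)<1.5)&(np.abs(Q[...,1])<-lo)&(np.abs(Q[...,0])<24);q=Q[m]
    print(np.median(q[:,2]))
    b=[]
    for y in np.arange(lo+1,-lo,2):
        k=q[np.abs(q[:,1]-y)<1];b+= [[k[:,0].min(),y],[k[:,0].max(),y]]
    b=np.array(b);f=least_squares(lambda t:np.hypot(b[:,0]-t[0],b[:,1]-t[1])-t[2],[0,0,19],loss="soft_l1");print(f.x)
# bore ring: pixels at tool z of top
z=155.5
def tz(u,v):
    w=at_z(c,u*.64-.18,v*.64-.18,22);return ((w-pos)@M).round(1)
print(tz(397,401),tz(338,395),tz(455,395),tz(396,458))
```

```text
155.05704927888814
[ 0.40176853  1.05139718 18.62957716]
155.09150518450676
[ 0.38870572  1.14458045 18.54840968]
[  0.9   1.3 155.6] [  2.8 -16.4 155.6] [  2.9  18.8 155.5] [-18.8   1.1 155.5]
```

>>> {"op": "carry_out", "data": {"rows": [[0, 0, -0.2, 0, 0, 0, -1], [0, 0, -0.4, 0, 0, 0, -1], [-0.11, -0.6, -0.56, 0, 0, 0, -1], [-0.11, -0.6, -0.56, 0, 0, 0, -1], [-0.11, -0.6, -0.56, 0, 0, 0, -1], [-0.11, -0.6, -0.56, 0, 0, 0, -1]]}}

```text
clock: 4.88
position: [529.0, 140.6, 287.7]
ee_rot: [0.981, -0.193, -0.0, 0.0]
contact_force: [-0.2, -0.4, -0.9]
gripper_width: 34.6
grasp_force: 60.7
```

>>> {"op": "carry_out", "data": {"rows": [[-0.118, -0.6, 0, 0, 0, 0, -1], [-0.118, -0.6, 0, 0, 0, 0, -1], [-0.118, -0.6, 0, 0, 0, 0, -1], [-0.118, -0.6, 0, 0, 0, 0, -1], [-0.118, -0.6, 0, 0, 0, 0, -1]]}}

```text
clock: 5.5
position: [553.0, 258.9, 287.5]
ee_rot: [0.981, -0.194, -0.001, 0.001]
contact_force: [0.3, -0.4, -0.9]
gripper_width: 34.9
grasp_force: 60.8
```

```bash
python3 snap.py g2
python3 - <<'E'
from h import *
c,p,d,pos,rot=load("g2");M=R.from_quat(rot).as_matrix()
print("to go tool",M.T@(np.array([553.75,261.0,243.6])-pos))
for n,w in dict(shaft83=[553.7,259.8,83]).items():print(n,np.array(pix(c,w))/.64)
P=cloud(c,d);Q=(P-pos)@M
q=Q[np.hypot(Q[...,0]-.5,Q[...,1]-1)<7];q=q[(q[:,2]>190)];print(np.percentile(q[:,2],[5,50,95]))
q=q[q[:,2]<210];print(len(q),q.mean(0) if len(q) else 0)
a=p[190:310,190:320,::-1];cv2.imwrite("pics/g2c.png",cv2.resize(a,(650,600),interpolation=cv2.INTER_CUBIC))
E
```

```text
5.5 [553.  258.9 287.5] [[ 9.25e-01 -3.80e-01 -1.20e-03]
 [-3.80e-01 -9.25e-01 -8.00e-04]] [ 0.7   0.46 -0.18 -0.   -0.93  0.48] [ 0.3 -0.4 -0.9] 34.88974560850004 60.80321654677391
to go tool [-0.06906941 -2.28563159 43.86276347]
shaft83 [389.66092365 345.00471792]
[215.29628665 220.19474715 221.71003805]
0 0
```

View pics/g2c.png

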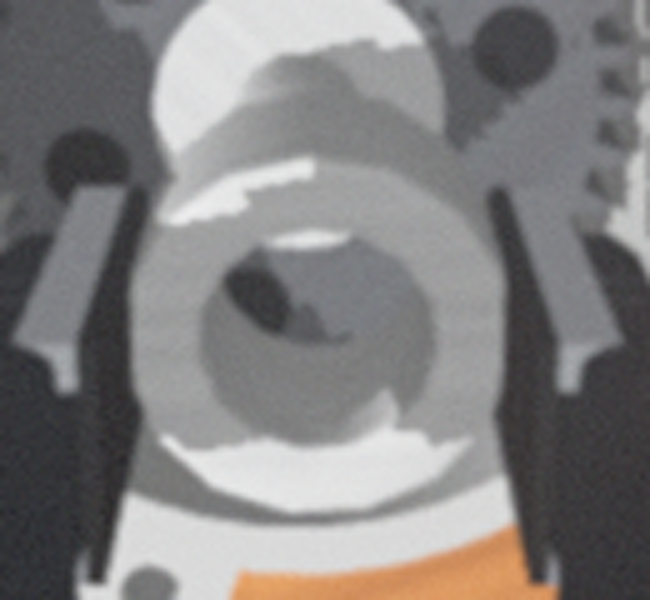

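The view shows the held sleeve (ring centre at crop x≈317) with the shaft and hub just behind it (hub centre at crop x≈297).

Run:
```python
from h import *
c,p,d,pos,rot=load("g2");M=R.from_quat(rot).as_matrix()
f=lambda u,v,z:((at_z(c,190+u/5-.4,190+v/5-.4,z)-pos)@M).round(2)
print("hub L/R",f(153,110,66),f(443,110,66),"sleeve L/R",f(132,320,109.5),f(503,320,109.5),"shaft L/R",f(243,90,76),f(355,90,76))
```

```text
hub L/R [  0.85 -21.67 221.44] [  0.84  18.32 221.49] sleeve L/R [ -8.96 -19.61 177.95] [ -8.98  21.58 178.  ] shaft L/R [  6.99  -8.69 211.45] [  6.99   5.88 211.47]
```

>>> {"op": "carry_out", "data": {"rows": [[0, -0.012, 0, 0, 0, 0, -1], [0, -0.012, 0.06, 0, 0, 0, -1], [0, -0.012, 0.12, 0, 0, 0, -1], [0, -0.012, 0.14, 0, 0, 0, -1], [0, -0.012, 0.16, 0, 0, 0, -1], [0, -0.012, 0.16, 0, 0, 0, -1]]}}

```text
clock: 6.3
position: [554.1, 263.0, 255.4]
ee_rot: [0.981, -0.193, -0.0, 0.0]
contact_force: [0.0, -0.3, -1.4]
gripper_width: 35.0
grasp_force: 60.8
```

```bash
python3 -c "
from h import *
from bench import arm
s=arm.read_state();M=R.from_quat(s['ee_rot']).as_matrix();print(s['position'],M.T@(np.array([553.75,261.2,243.6])-s['position']),s['contact_force'],s['wrist_torque'])"
```

```text
[554.1441668  263.00910325 255.36912952] [ 0.32216687  1.81790557 11.7699643 ] [ 0.03101529 -0.3128032  -1.36364212] [ 0.00062735 -0.00749181 -0.05231904]
```

```bash
python3 snap.py g3
python3 - <<'E'
from h import *
c,p,d,pos,rot=load("g3");M=R.from_quat(rot).as_matrix()
print("shaft-px",np.array(pix(c,[553.7,259.8,83]))-[190,190])
a=p[190:310,190:320,::-1];cv2.imwrite("pics/g3c.png",cv2.resize(a,(650,600),interpolation=cv2.INTER_CUBIC))
E
```

```text
6.3 [554.1 263.  255.4] [[ 9.258e-01 -3.781e-01 -4.000e-04]
 [-3.781e-01 -9.258e-01 -4.000e-04]] [ 0.71  0.5  -0.21 -0.   -0.86  0.48] [ 0.  -0.3 -1.4] 34.97573028462509 60.79515740275383
shaft-px [67.04516474 51.5712968 ]
```

View pics/g3c.png

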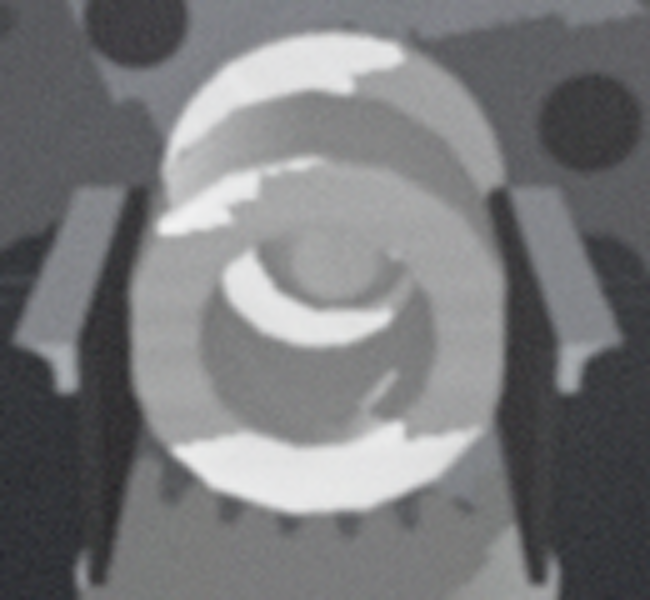

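The crop shows the shaft tip inside the bore at (334,262), right of the ring centre at 317. I shift about 1.8 mm along +y of the tool, then lower.

>>> {"op": "carry_out", "data": {"rows": [[0.001, 0.009, 0, 0, 0, 0, -1], [0.001, 0.009, 0, 0, 0, 0, -1], [0.001, 0.009, 0.015, 0, 0, 0, -1], [0.001, 0.009, 0.03, 0, 0, 0, -1], [0.001, 0.009, 0.045, 0, 0, 0, -1], [0.001, 0.009, 0.055, 0, 0, 0, -1], [0.001, 0.009, 0.055, 0, 0, 0, -1]]}}

```text
clock: 7.22
position: [553.6, 261.2, 244.4]
ee_rot: [0.981, -0.193, -0.0, 0.0]
contact_force: [0.9, -0.4, -0.6]
gripper_width: 34.9
grasp_force: 60.8
```

>>> {"op": "carry_out", "data": {"rows": [[0, 0, 0.003, 0, 0, 0, -1], [0, 0, 0.005, 0, 0, 0, -1], [0, 0, 0.005, 0, 0, 0, -1]]}}

```text
clock: 7.6
position: [553.7, 261.2, 243.8]
ee_rot: [0.981, -0.193, 0.0, -0.0]
contact_force: [-0.1, -0.5, -1.2]
gripper_width: 34.9
grasp_force: 60.8
```

>>> {"op": "carry_out", "data": {"rows": [[0, 0, 0.005, 0, 0, 0, -1], [0, 0, 0.008, 0, 0, 0, -1], [0, 0, 0.008, 0, 0, 0, -1]]}}

```text
clock: 7.98
position: [553.6, 261.3, 243.6]
ee_rot: [0.981, -0.192, 0.0, -0.0]
contact_force: [-3.1, -0.3, 6.2]
gripper_width: 34.8
grasp_force: 61.7
```

The hub contact shows: 6 N at the expected height. I release, rise and look.

>>> {"op": "carry_out", "data": {"rows": [[0, 0, 0, 0, 0, 0, 0.2], [0, 0, 0, 0, 0, 0, 0.2], [0, 0, 0, 0, 0, 0, 0.2], [0, 0, 0, 0, 0, 0, 0.2], [0, 0, -0.1, 0, 0, 0, 0.2], [0, 0, -0.3, 0, 0, 0, 0.2], [0, 0, -0.5, 0, 0, 0, 0.2], [0, 0, -0.5, 0, 0, 0, 0.2], [0, 0, -0.5, 0, 0, 0, 0.2]]}}

```text
clock: 9.1
position: [553.3, 261.0, 341.6]
ee_rot: [0.981, -0.193, -0.0, 0.0]
contact_force: [0.1, 0.6, -0.0]
gripper_width: 51.1
grasp_force: 0.0
```

```bash
python3 snap.py g4
python3 - <<'E'
from h import *
c,p,d,pos,rot=load("g4");P=cloud(c,d)
m=(np.hypot(P[...,0]-554,P[...,1]-260)<19)&(P[...,2]>84)&(P[...,2]<97);q=P[m];print(len(q),np.median(q[:,2]),(q.max(0)+q.min(0))/2,q.max(0)-q.min(0))
E=np.c_[q[:,:2]-q[:,:2].mean(0),np.ones(len(q))];print("tilt",np.linalg.lstsq(E,q[:,2],rcond=None)[0])
z=P[...,2];r=np.hypot(P[...,0]-554,P[...,1]-260);m=(np.abs(z-90)<3)&(r>52)&(r<62);print("face z",np.median(z[m]),m.sum())
E
```

```text
9.1 [553.3 261.  341.6] [[ 9.256e-01 -3.785e-01 -9.000e-04]
 [-3.785e-01 -9.256e-01 -0.000e+00]] [ 0.7   0.41 -0.12 -0.   -1.04  0.48] [ 0.1  0.6 -0. ] 51.134678850744436 0.0
1190 88.4705867456522 [553.53765147 259.96854978  87.51853776] [36.75047499 37.17674269  7.02066948]
tilt [-5.47343062e-03  1.84327884e-03  8.82322450e+01]
face z 90.67442898244545 2108
```

View pics/g4.png

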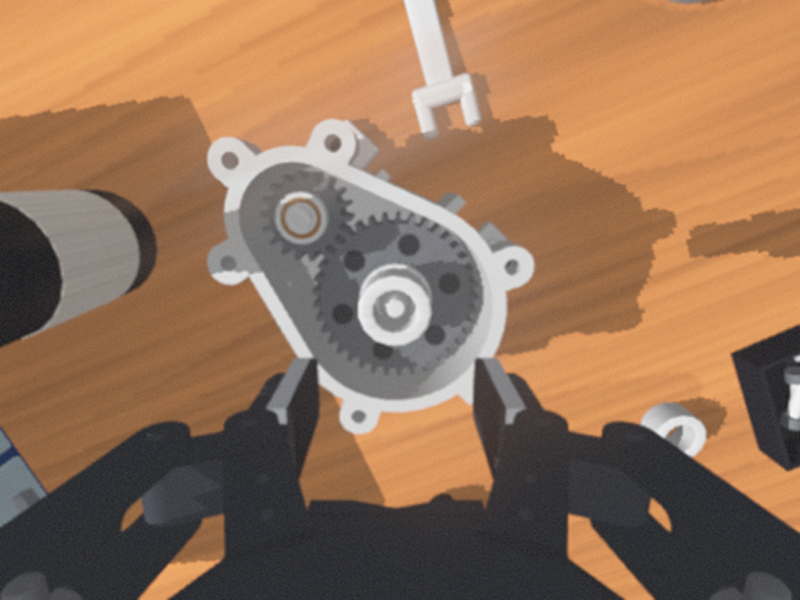

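The picture shows the sleeve seated around the shaft tip at (394,308), its top level and about 2 mm below the face. Next I turn to the final yaw over the gearbox to measure its holes in the same tool orientation.

>>> {"op": "carry_out", "data": {"rows": [[0.04, -0.044, 0, 0, 0, -0.257, 0.2], [0.04, -0.044, 0, 0, 0, -0.257, 0.2], [0.04, -0.044, 0, 0, 0, -0.257, 0.2], [0.04, -0.044, 0, 0, 0, -0.257, 0.2], [0.04, -0.044, 0, 0, 0, -0.257, 0.2], [0.04, -0.044, 0, 0, 0, -0.257, 0.2], [0.04, -0.044, 0, 0, 0, -0.257, 0.2]]}}

```text
clock: 10.02
position: [564.3, 266.3, 341.2]
ee_rot: [0.978, 0.208, -0.001, 0.0]
contact_force: [0.3, 0.1, 0.3]
gripper_width: 51.0
grasp_force: 0.0
```

```bash
python3 snap.py g5
cat > pat.py <<'E'
import sys
from h import *
# hole pattern in the gearbox/cover frame: T, head, pairs (fitted)
def fit(n,z,guess,along,halfw,rad=5,dump=True):
    c,p,d,pos,rot=load(n)
    ox,oy,yaw=guess;nm=["T","A+","A-","B+","B-","H"]
    L=np.array([[83.5,0],[83.5-along[0],halfw[0]],[83.5-along[0],-halfw[0]],[83.5-along[1],halfw[1]],[83.5-along[1],-halfw[1]],[-84.5,0]])
    r=np.radians(yaw);Rz=np.array([[np.cos(r),-np.sin(r)],[np.sin(r),np.cos(r)]]);W=L@Rz.T+[ox,oy]
    F=[]
    for w in W:
        u,v=pix(c,[*w,z]);F.append(at_z(c,*hole(p,(u+.18)/.64,(v+.18)/.64,rad),z)[:2] if 5<u<507 and 5<v<379 else [np.nan]*2)
    return nm,L,W,np.array(F)
def rigid(L,F):
    a,b=L.mean(0),F.mean(0);H=(L-a).T@(F-b);t=np.arctan2(H[0,1]-H[1,0],H[0,0]+H[1,1])
    Rz=np.array([[np.cos(t),-np.sin(t)],[np.sin(t),np.cos(t)]]);o=b-Rz@a
    return o,np.degrees(t),np.hypot(*(F-(L@Rz.T+o)).T)
E
python3 - <<'E'
from pat import *
for n in("gear1","g4","g5"):
    nm,L,W,F=fit(n,90,(574.3,268.9,24),(29.3,131.8),(38.6,56.2))
    print(n,(F-W).round(1).tolist())
    k=(np.hypot(*(F-W).T)<4);o,t,e=rigid(L[k],F[k]);print(o.round(2),t.round(2),e.round(2))
c,p,d,pos,rot=load("g5")
E
```

```text
10.025 [564.3 266.3 341.2] [[ 0.9136  0.4066 -0.0013]
 [ 0.4066 -0.9136 -0.001 ]] [ 0.7   0.43 -0.08 -0.   -1.06  1.29] [0.3 0.1 0.3] 51.037597709339764 0.0
gear1 [[-0.1, -0.8], [0.7, 0.7], [-0.9, 0.1], [-0.4, 0.1], [0.5, 0.5], [-1.5, 2.3]]
[574.01 269.39] 23.52 [0.64 0.68 0.54 1.08 1.38 1.5 ]
g4 [[0.0, 0.1], [0.4, 0.7], [-1.2, -0.1], [-0.4, 0.1], [0.9, 0.5], [-0.3, -0.9]]
[574.19 268.97] 24.17 [0.28 0.89 1.19 0.28 0.91 0.77]
g5 [[-1.0, 0.3], [0.3, -0.9], [-0.5, 1.6], [-3.6, -10.1], [1.9, -7.2], [0.5, 0.7]]
[574.13 269.31] 24.06 [0.83 1.44 1.16 0.79]
```

>>> {"op": "carry_out", "data": {"rows": [[-0.41, 0.86, 0, 0, 0, 0.28, 0.2], [-0.41, 0.86, 0, 0, 0, 0.28, 0.2], [-0.41, 0.86, 0, 0, 0, 0.28, 0.2], [-0.41, 0.86, 0, 0, 0, 0.28, 0.2], [-0.41, 0.86, 0, 0, 0, 0.28, 0.2], [-0.41, 0.86, 0, 0, 0, 0.28, 0.2]]}}

```text
clock: 10.82
position: [559.6, 75.6, 342.1]
ee_rot: [0.974, -0.228, 0.0, 0.0]
contact_force: [-0.0, 0.4, 0.0]
gripper_width: 51.1
grasp_force: 0.0
```

>>> {"op": "carry_out", "data": {"rows": [[0.325, 0.73, 0, 0, 0, 0, 0.2], [0.325, 0.73, 0, 0, 0, 0, 0.2], [0.325, 0.73, 0, 0, 0, 0, 0.2], [0.325, 0.73, 0, 0, 0, 0, 0.2]]}}

```text
clock: 11.32
position: [552.7, -85.6, 342.0]
ee_rot: [0.973, -0.229, -0.0, 0.0]
contact_force: [-1.2, 1.3, -0.3]
gripper_width: 51.0
grasp_force: 0.0
```

>>> {"op": "carry_out", "data": {"rows": [[0.325, 0.73, 0.2, 0, 0, 0, 0.2], [0.325, 0.73, 0.2, 0, 0, 0, 0.2], [0.325, 0.73, 0.2, 0, 0, 0, 0.2], [0.325, 0.73, 0.2, 0, 0, 0, 0.2], [0.325, 0.73, 0.2, 0, 0, 0, 0.2]]}}

```text
clock: 11.95
position: [546.8, -242.6, 302.1]
ee_rot: [0.974, -0.227, -0.0, -0.0]
contact_force: [0.1, 0.5, 0.2]
gripper_width: 51.2
grasp_force: 0.0
```

```bash
python3 snap.py c1
python3 - <<'E'
from pat import *
g=(552,-247,-26.4)
for rad in(12,7,5):
    nm,L,W,F=fit("c1",10,g,(29.3,131.8),(38.6,56.2),rad)
    k=~np.isnan(F[:,0]);o,t,e=rigid(L[k],F[k]);print((F-W).round(1).tolist(),o.round(2),t.round(2),e.round(2))
    k&=np.array([1,1,1,1,1,1])*(e.max()>-1)>0;g=(*o,t)
c,p,d,pos,rot=load("c1");P=cloud(c,d)
m=(np.abs(P[...,2]-36)<2.5)&(np.hypot(P[...,0]-552,P[...,1]+247)<60);q=P[m][:,:2].astype(np.float32);print("rib",len(q),cv2.minAreaRect(q),np.median(P[m][:,2]))
E
```

```text
11.95 [ 546.8 -242.6  302.1] [[ 8.968e-01 -4.425e-01  0.000e+00]
 [-4.425e-01 -8.968e-01  1.000e-04]] [-0.15  0.43 -0.2  -0.   -0.94  1.26] [0.1 0.5 0.2] 51.2177026800123 0.0
[[0.6, 0.4], [0.5, 1.4], [0.4, 1.5], [-22.8, 13.0], [-20.4, 10.2], [-6.0, 4.2]] [ 544.06 -241.9 ] -26.07 [ 9.82  9.41  8.87 16.49 13.75  2.22]
[[8.6, -5.1], [-5.4, 10.6], [-17.0, -3.0], [-11.1, 5.8], [-10.3, 5.3], [-2.2, 9.5]] [ 537.84 -237.98] -27.69 [17.26  8.6  10.9   7.04  3.32  4.5 ]
[[-8.7, 1.2], [0.5, 5.1], [-7.5, -5.0], [-5.0, 1.0], [-2.0, -0.2], [3.2, 2.5]] [ 534.62 -237.17] -28.57 [5.1  6.39 6.3  2.87 2.64 5.87]
rib 2026 ((556.5928955078125, -249.27734375), (13.933492660522461, 100.90119934082031), 63.85353469848633) 36.73972554339558
```

Run:
```python
from pat import *
c,p,d,pos,rot=load("c1");P=cloud(c,d)
t=np.radians(-26.15);x=np.array([np.cos(t),np.sin(t)]);y=np.array([-x[1],x[0]])
X=(P[...,:2]-[552.5,-246.3])@x;Y=(P[...,:2]-[552.5,-246.3])@y;Z=P[...,2]
for lo in range(-70,100,4):
    m=(X>=lo)&(X<lo+4)&(np.abs(Y)<3)&(Z<60);print(lo,m.sum(),np.round(np.median(Z[m]),1) if m.any() else "",end=" | ")
m=(np.abs(Z-36.5)<1.5)&(np.abs(X)<65)&(np.abs(Y)<15);print("\nrib",np.percentile(X[m],[.5,50,99.5]),np.percentile(Y[m],[1,50,99]))
for w in((83.5,0),(54.2,38.6),(54.2,-38.6)):
    W=np.array([552.5,-246.3])+x*w[0]+y*w[1];u,v=pix(c,[*W,10]);uu=hole(p,(u+.18)/.64,(v+.18)/.64,5);F=at_z(c,*uu,10)[:2]-[552.5,-246.3];print(w,F@x,F@y,(u,v),uu,Z[int(round(uu[1])),int(round(uu[0]))])
# plate outline: small-end radius 34 at z~8
m=(Z>5)&(Z<11.5)&(X>30)&(X<100)&(np.abs(Y)<70)
print("plate X max by Y",[(int(b),X[m&(np.abs(Y-b)<2)].max().round(1)) for b in(-25,-20,20,25)],"T lug",X[m&(np.abs(Y)<2)].max())
```

```text
-70 28 9.0 | -66 26 9.2 | -62 27 9.0 | -58 1 9.6 | -54 0  | -50 0  | -46 23 36.7 | -42 32 36.9 | -38 30 36.6 | -34 32 36.6 | -30 28 36.9 | -26 33 37.1 | -22 32 36.9 | -18 29 36.6 | -14 34 36.8 | -10 34 36.7 | -6 31 36.7 | -2 32 36.7 | 2 33 36.9 | 6 30 36.7 | 10 34 36.8 | 14 35 36.8 | 18 35 36.9 | 22 35 36.6 | 26 35 36.8 | 30 35 36.8 | 34 34 36.9 | 38 34 36.7 | 42 35 36.7 | 46 37 36.8 | 50 48 36.7 | 54 37 32.6 | 58 35 18.4 | 62 35 8.7 | 66 28 8.4 | 70 35 9.8 | 74 35 10.8 | 78 28 1.5 | 82 35 0.6 | 86 45 5.6 | 90 33 10.6 | 94 25 0.8 | 98 34 0.6 | 
rib [-44.97099369   7.59249544  55.40964213] [-7.7110071  -0.91171887  5.96265731]
(83.5, 0) 85.0495052406416 0.031669910496917995 (np.float64(252.74194080449593), np.float64(84.31863711052482)) (np.float64(252.7011726647796), np.float64(82.37565709664376)) 0.5382554294486681
(54.2, 38.6) 53.26125394741721 37.83464354572462 (np.float64(208.4424253198169), np.float64(120.07093333016442)) (np.float64(209.3636363636364), np.float64(121.17690417690417)) 0.25994572878039435
(54.2, -38.6) 54.75547447946149 -38.72374411994507 (np.float64(297.1578225549746), np.float64(119.93237023885133)) (np.float64(297.32335329341316), np.float64(119.2754491017964)) 1.4614909921115782
plate X max by Y [(-25, np.float64(67.5)), (-20, np.float64(71.7)), (20, np.float64(70.9)), (25, np.float64(66.8))] T lug 93.98685379898896
```

>>> {"op": "carry_out", "data": {"rows": [[0.106, 0.002, 0.15, 0, 0, 0, 0], [0.106, 0.002, 0.35, 0, 0, 0, 0], [0.106, 0.002, 0.5, 0, 0, 0, 0], [0.106, 0.002, 0.55, 0, 0, 0, 0], [0.106, 0.002, 0.585, 0, 0, 0, 0], [0.106, 0.002, 0.585, 0, 0, 0, 0], [0.106, 0.002, 0.585, 0, 0, 0, 0]]}}

```text
clock: 12.88
position: [565.7, -253.3, 186.4]
ee_rot: [0.974, -0.228, 0.001, 0.0]
contact_force: [0.7, -0.2, -0.1]
gripper_width: 42.5
grasp_force: 0.0
```

>>> {"op": "carry_out", "data": {"rows": [[0, 0, 0.004, 0, 0, 0, -0.4], [0, 0, 0.004, 0, 0, 0, -1], [0, 0, 0.004, 0, 0, 0, -1], [0, 0, 0.004, 0, 0, 0, -1], [0, 0, 0.004, 0, 0, 0, -1], [0, 0, 0.004, 0, 0, 0, -1], [0, 0, 0.004, 0, 0, 0, -1]]}}

```text
clock: 13.75
position: [565.5, -253.3, 185.0]
ee_rot: [0.974, -0.228, 0.001, 0.0]
contact_force: [-1.8, 1.1, 5.5]
gripper_width: 12.8
grasp_force: 60.9
```

```bash
python3 snap.py c2
```

```text
13.75 [ 565.5 -253.3  185. ] [[ 8.962e-01 -4.437e-01  1.000e-03]
 [-4.437e-01 -8.962e-01 -4.000e-04]] [-0.16  0.6  -0.25  0.   -0.72  1.27] [-1.8  1.1  5.5] 12.75870898509605 60.9186315536499
```

>>> {"op": "carry_out", "data": {"rows": [[0, 0, -0.02, 0, 0, 0, -1], [0, 0, -0.1, 0, 0, 0, -1], [0, 0, -0.25, 0, 0, 0, -1], [0, 0, -0.45, 0, 0, 0, -1], [0, 0, -0.65, 0, 0, 0, -1], [0, 0, -0.75, 0, 0, 0, -1], [0, 0, -0.75, 0, 0, 0, -1], [0, 0, -0.75, 0, 0, 0, -1]]}}

```text
clock: 14.8
position: [564.5, -253.1, 332.9]
ee_rot: [0.974, -0.228, -0.001, -0.0]
contact_force: [-0.4, -0.1, -4.7]
gripper_width: 13.4
grasp_force: 59.6
```

```bash
python3 snap.py c3
cat > held.py <<'E'
import sys
from pat import *
# held cover in the tool frame: lug-top plane at tool depth zt, holes T,A+,A-; plate tilt
def held(n,verbose=True):
    c,p,d,pos,rot=load(n);M=R.from_quat(rot).as_matrix();P=cloud(c,d);Q=(P-pos)@M
    c2=dict(c);c2["cam_to_world"]=np.r_[np.c_[M.T@c["cam_to_world"][:3,:3],M.T@(c["cam_to_world"][:3,3]-pos)],[[0,0,0,1]]]
    X,Y,Z=Q[...,0],Q[...,1],Q[...,2]
    m=(X>45)&(X<60)&(np.abs(Y)>6)&(np.abs(Y)<28)&(np.abs(Z-177)<7)|(X>22)&(X<40)&(np.abs(Y)>20)&(np.abs(Y)<30)&(np.abs(Z-177)<7)
    q=Q[m]
    for _ in range(3):
        f=np.linalg.lstsq(np.c_[q[:,:2],np.ones(len(q))],q[:,2],rcond=None)[0];e=q[:,2]-np.c_[q[:,:2],np.ones(len(q))]@f;q=q[np.abs(e)<2*e.std()]
    print(n,"plate: tilt deg",np.degrees(f[:2]).round(2),"depth at tcp",f[2].round(2),len(q))
    m=(np.abs(Z-(f[2]-28))<2)&(np.abs(X)<50)&(np.abs(Y)<12);q=Q[m];print("rib top",len(q),np.median(Z[m]),cv2.minAreaRect(q[:,:2].astype(np.float32)) if len(q)>5 else "")
    zl=f[2]-2;H=[]
    for L in((69.5,0),(40.2,-38.6),(40.2,38.6)):
        u,v=pix(c2,[*L,zl]);uu=hole(p,(u+.18)/.64,(v+.18)/.64,8);h=at_z(c2,*uu,zl);H.append(h[:2]);print("hole",L,h.round(2),np.round(uu,1))
    return H,zl
if __name__=="__main__":held(sys.argv[1])
E
python3 held.py c2;python3 held.py c3
```

```text
14.8 [ 564.5 -253.1  332.9] [[ 0.8958 -0.4445 -0.0027]
 [-0.4445 -0.8958  0.0013]] [-0.16  0.43 -0.11 -0.   -1.03  1.27] [-0.4 -0.1 -4.7] 13.368672460246135 59.62563693523407
c2 plate: tilt deg [0.23 0.18] depth at tcp 176.11 3064
rib top 4643 148.32518814079086 ((5.214019775390625, 0.7381324768066406), (23.570219039916992, 72.99697875976562), 82.61699676513672)
hole (69.5, 0) [ 66.83   2.   174.11] [255.3 111.9]
hole (40.2, -38.6) [ 41.06 -38.07 174.11] [174.7 165.6]
hole (40.2, 38.6) [ 40.55  40.97 174.11] [333.4 166.7]
c3 plate: tilt deg [0.14 0.05] depth at tcp 176.22 2949
rib top 4628 148.3740843660426 ((5.087116241455078, 0.8235321044921875), (23.69738006591797, 73.06390380859375), 82.33927917480469)
hole (69.5, 0) [ 69.42  -0.41 174.22] [250.3 106.3]
hole (40.2, -38.6) [ 38.74 -40.08 174.22] [171.1 170.2]
hole (40.2, 38.6) [ 38.13  41.68 174.22] [334.4 171.5]
```

```bash
cat > rim.py <<'E'
import sys
from held import *
def rims(n,zt,pts,flip=False):
    """centres of holes (tool frame) in the plane at tool depth zt, from depth"""
    c,p,d,pos,rot=load(n);M=R.from_quat(rot).as_matrix();Q=(cloud(c,d)-pos)@M
    c2=dict(c);c2["cam_to_world"]=np.r_[np.c_[M.T@c["cam_to_world"][:3,:3],M.T@(c["cam_to_world"][:3,3]-pos)],[[0,0,0,1]]]
    out=[]
    for L in pts:
        u0,v0=pix(c2,[*L,zt]);V,U=np.indices(d.shape)
        k=np.hypot(U-u0,V-v0)<26;b=(k&((Q[...,2]>zt+2)|np.isnan(Q[...,2]))).astype(np.uint8)
        nl,lab,st,ce=cv2.connectedComponentsWithStats(b,connectivity=4)
        best=min(range(1,nl),key=lambda i:np.hypot(ce[i][0]-u0,ce[i][1]-v0)+(1e3 if not 20<st[i,4]<900 else 0))
        e=np.argwhere(lab==best)[:,::-1];w=np.array([at_z(c2,*q,zt)[:2] for q in e])
        out.append(w.mean(0));print("hole",L,w.mean(0).round(2),"span",np.ptp(w,axis=0).round(1),len(w))
    return np.array(out),pos,M
if __name__=="__main__":rims(sys.argv[1],float(sys.argv[2]),[(69.5,0),(40.2,-38.6),(40.2,38.6)])
E
python3 rim.py c3 174.2;  python3 rim.py c2 174.2
python3 - <<'E'
from rim import *
c,p,d,pos,rot=load("g5");M=R.from_quat(rot).as_matrix()
O=np.array([574.1,269.2]);t=np.radians(24.05);x=np.array([np.cos(t),np.sin(t)]);y=np.array([-x[1],x[0]])
f=lambda a,b:tuple(M[:2,:2].T@(O+a*x+b*y-pos[:2]))
h,_,_=rims("g5",pos[2]-90.5,[f(83.5,0),f(54.2,38.6),f(54.2,-38.6),f(-84.5,0)])
W=h@M[:2,:2].T+pos[:2];print(W.round(2))
E
```

```text
hole (69.5, 0) [68.95  1.16] span [9.6 9. ] 348
hole (40.2, -38.6) [ 39.55 -37.19] span [9.1 9.1] 280
hole (40.2, 38.6) [39.42 39.02] span [9.1 9.6] 285
hole (69.5, 0) [68.83  1.21] span [9.6 9.5] 349
hole (40.2, -38.6) [ 39.47 -37.15] span [9.1 9.5] 282
hole (40.2, 38.6) [39.35 39.09] span [9.1 9.5] 284
hole (np.float64(93.59770540406981), np.float64(1.2194177857375865)) [94.1   1.25] span [7.3 7.1] 105
hole (np.float64(64.2572313012646), np.float64(-37.34981316718179)) [ 64.39 -37.05] span [7.1 6.7] 90
hole (np.float64(64.3382890857221), np.float64(39.850137708983056)) [64.75 39.13] span [7.8 7.3] 92
hole (np.float64(-74.40198044496908), np.float64(1.3957001580037562)) [-72.63   2.26] span [6.8 6.8] 50
[[650.83 303.4 ]
 [608.11 326.32]
 [639.41 256.86]
 [498.91 234.7 ]]
```

>>> {"op": "carry_out", "data": {"rows": [[-0.03, -0.08, 0, 0, 0, -0.03, -1], [-0.09, -0.22, 0, 0, 0, -0.08, -1], [-0.16, -0.38, 0, 0, 0, -0.13, -1], [-0.23, -0.54, 0, 0, 0, -0.18, -1], [-0.31, -0.7, 0, 0, 0, -0.23, -1], [-0.36, -0.82, 0, 0, 0, -0.265, -1], [-0.386, -0.87, 0, 0, 0, -0.281, -1], [-0.386, -0.87, 0, 0, 0, -0.281, -1]]}}

```text
clock: 15.85
position: [573.2, -62.8, 333.5]
ee_rot: [0.978, 0.21, -0.001, -0.0]
contact_force: [0.7, 0.5, -3.9]
gripper_width: 12.9
grasp_force: 59.5
```

>>> {"op": "carry_out", "data": {"rows": [[0.04, -0.07, 0, 0, 0, 0, -1], [0.11, -0.22, 0, 0, 0, 0, -1], [0.19, -0.38, 0, 0, 0, 0, -1], [0.27, -0.54, 0, 0, 0, 0, -1], [0.34, -0.68, 0, 0, 0, 0, -1], [0.38, -0.757, 0, 0, 0, 0, -1], [0.38, -0.757, 0, 0, 0, 0, -1]]}}

```text
clock: 16.73
position: [580.6, 106.9, 334.1]
ee_rot: [0.978, 0.21, -0.0, 0.0]
contact_force: [-0.5, -0.1, -3.6]
gripper_width: 12.9
grasp_force: 59.5
```

```bash
cat > go.py <<'E'
import sys
from h import *
from bench import arm
s=arm.read_state();M=R.from_quat(s['ee_rot']).as_matrix();t=np.array([float(a) for a in sys.argv[1:4]])
print(s['clock'],s['position'].round(1),"yaw",np.degrees(np.arctan2(M[1,0],M[0,0])).round(2),"tilt",M[:2,2].round(4),"go",(M.T@(t-s['position'])/200).round(4),s['contact_force'].round(1),s['gripper_width'].round(1))
E
python3 go.py 587.4 276.2 285
```

```text
Traceback (most recent call last):
  File "go.py", line 5, in <module>
    print(s['clock'],s['position'].round(1),"yaw",np.degrees(np.arctan2(M[1,0],M[0,0])).round(2),"tilt",M[:2,2].round(4),"go",(M.T@(t-s['position'])/200).round(4),s['contact_force'].round(1),s['gripper_width'].round(1))
                                                                                                                                                                                               ^^^^^^^^^^^^^^^^^^^^^^^^
AttributeError: 'float' object has no attribute 'round'
```

>>> {"op": "carry_out", "data": {"rows": [[0.04, -0.07, 0, 0, 0, 0, -1], [0.11, -0.22, 0, 0, 0, 0, -1], [0.19, -0.38, 0, 0, 0, 0, -1], [0.27, -0.54, 0, 0, 0, 0, -1], [0.34, -0.68, 0, 0, 0, 0, -1], [0.378, -0.757, 0.04, 0, 0, 0, -1], [0.378, -0.757, 0.1, 0, 0, 0, -1], [0.378, -0.757, 0.14, 0, 0, 0, -1], [0.378, -0.757, 0.14, 0, 0, 0, -1], [0.378, -0.757, 0.14, 0, 0, 0, -1]]}}

```text
clock: 17.98
position: [587.6, 274.6, 306.7]
ee_rot: [0.978, 0.209, 0.0, 0.0]
contact_force: [-0.3, -0.3, -4.0]
gripper_width: 12.7
grasp_force: 59.5
```

```bash
sed -i "s/s\['gripper_width'\].round(1)/s['gripper_width']/" go.py; python3 go.py 587.4 276.2 285; python3 snap.py h1; python3 held.py h1|head -1; python3 rim.py h1 174.2
```

```text
17.975 [587.6 274.6 306.7] yaw 24.17 tilt [0.0006 0.0001] go [ 0.0022 -0.0079  0.1084] [-0.3 -0.3 -4. ] 12.73792322433871
17.975 [587.6 274.6 306.7] [[ 9.123e-01  4.095e-01  6.000e-04]
 [ 4.095e-01 -9.123e-01  1.000e-04]] [ 0.69  0.5  -0.06  0.   -1.01  1.31] [-0.3 -0.3 -4. ] 12.73792322433871 59.491621255874634
h1 plate: tilt deg [0.12 0.16] depth at tcp 176.25 2858
hole (69.5, 0) [68.18  0.86] span [9.6 9.5] 348
hole (40.2, -38.6) [ 38.82 -37.45] span [9.1 9.5] 278
hole (40.2, 38.6) [38.73 38.75] span [9.1 9.7] 283
```

>>> {"op": "carry_out", "data": {"rows": [[0.0067, -0.0063, 0.03, 0, 0, 0, -1], [0.0067, -0.0063, 0.07, 0, 0, 0, -1], [0.0067, -0.0063, 0.1, 0, 0, 0, -1], [0.0067, -0.0063, 0.1, 0, 0, 0, -1], [0.0067, -0.0063, 0.1, 0, 0, 0, -1], [0.0067, -0.0063, 0.1, 0, 0, 0, -1]]}}

```text
clock: 18.77
position: [588.1, 277.0, 286.6]
ee_rot: [0.978, 0.21, 0.0, -0.0]
contact_force: [0.2, 0.9, -3.7]
gripper_width: 12.9
grasp_force: 59.5
```

```bash
python3 go.py 588.3 276.3 285; python3 snap.py h2; python3 held.py h2|head -1; python3 rim.py h2 174.2
python3 - <<'E'
from h import *
c,p,d,pos,rot=load("h2");M=R.from_quat(rot).as_matrix()
out=[]
for a,b in((68.2,.9),(38.8,-37.4),(38.7,38.8)):
    w=pos+M@[a,b,174.2];u,v=map(round,pix(c,w));k=p[v-20:v+21,u-20:u+21,::-1];out.append(cv2.resize(cv2.convertScaleAbs(k,alpha=1.6),(260,260),interpolation=cv2.INTER_CUBIC));print(u,v)
o=np.hstack(out);f=cv2.resize(p[:,:,::-1],(440,330));o=np.vstack([o,np.pad(f,((0,0),(0,340),(0,0)))]);cv2.imwrite("pics/h2c.png",o)
E
```

```text
18.775 [588.1 277.  286.6] yaw 24.23 tilt [0.0006 0.0004] go [-0.0008  0.0037  0.0082] [ 0.2  0.9 -3.7] 12.938972374718494
18.775 [588.1 277.  286.6] [[ 9.119e-01  4.104e-01  6.000e-04]
 [ 4.104e-01 -9.119e-01  4.000e-04]] [ 0.69  0.52 -0.08  0.   -0.97  1.31] [ 0.2  0.9 -3.7] 12.938972374718494 59.52691912651062
h2 plate: tilt deg [0.15 0.06] depth at tcp 176.21 2873
hole (69.5, 0) [68.2  0.9] span [9.6 9.5] 352
hole (40.2, -38.6) [ 38.79 -37.47] span [9.1 9.5] 282
hole (40.2, 38.6) [38.73 38.69] span [9.1 9.1] 279
254 107
177 169
329 169
```

View pics/h2c.png

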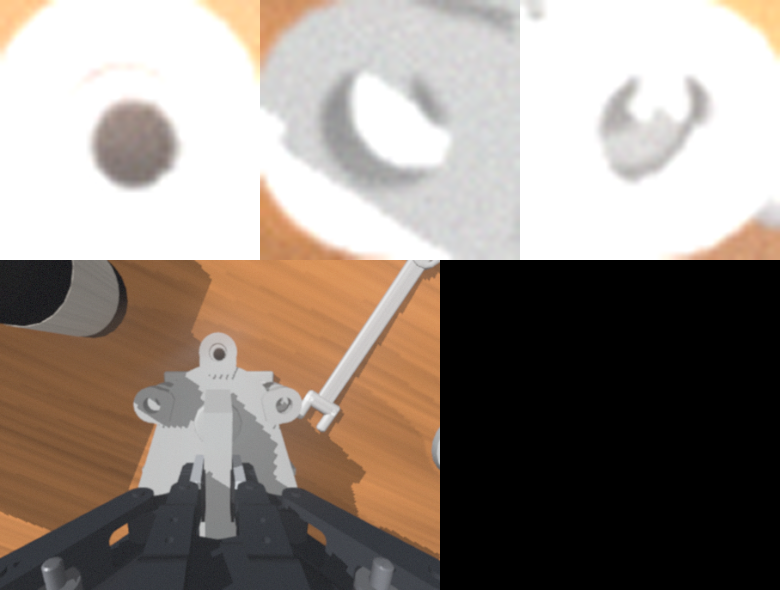

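The picture shows the threaded hole dark through the cover's tail hole at crop (134,143); cover rim centre is about (130,129). In the other two holes sunlit face is seen obliquely. I work out the residual.

```bash
cat > res.py <<'E'
import sys
from rim import *
def res(n):
    h,pos,M=rims(n,174.2,[(68.2,.9),(38.8,-37.4),(38.7,38.7)])
    c,p,d,_,_=load(n)
    u,v=pix(c,pos+M@[*h[0],174.2]);g=p.mean(2);V,U=np.indices(g.shape)
    k=(np.hypot(U-u,V-v)<13)&(g<130)
    q=np.argwhere(k)[:,::-1].mean(0);w=(at_z(c,*q,90)-pos)@M
    print("thread px",q.round(1),k.sum(),"tool",w.round(2),"residual T",(w[:2]-h[0]).round(2))
res(sys.argv[1])
E
python3 res.py h2; python3 go.py 588.3 276.3 285
```

```text
hole (68.2, 0.9) [68.2  0.9] span [9.6 9.5] 352
hole (38.8, -37.4) [ 38.79 -37.47] span [9.1 9.5] 282
hole (38.7, 38.7) [38.73 38.69] span [9.1 9.1] 279
thread px [254.7 109.4] 145 tool [ 67.62   1.52 196.69] residual T [-0.58  0.62]
18.825 [588.1 277.  286.7] yaw 24.23 tilt [0.0005 0.0003] go [-0.0006  0.0035  0.0083] [-0.3  0.6 -3.9] 13.002333310397125
```

>>> {"op": "carry_out", "data": {"rows": [[-0.002, 0.0032, 0.008, 0, 0, 0, -1], [-0.002, 0.0032, 0.008, 0, 0, 0, -1], [-0.002, 0.0032, 0.008, 0, 0, 0, -1], [-0.002, 0.0032, 0.008, 0, 0, 0, -1], [-0.002, 0.0032, 0.008, 0, 0, 0, -1], [-0.002, 0.0032, 0.008, 0, 0, 0, -1]]}}

```text
clock: 19.58
position: [588.0, 276.2, 284.7]
ee_rot: [0.978, 0.21, -0.0, 0.0]
contact_force: [0.4, 0.7, -3.6]
gripper_width: 12.9
grasp_force: 59.5
```

```bash
python3 go.py 588.3 276.3 285; python3 snap.py h3; python3 held.py h3|head -1; python3 res.py h3
python3 - <<'E'
from h import *
from bench import arm
# independent check of yaw / head end with the top camera: cover lug outline vs gearbox before
p,d=arm.get_image("top");c=arm.calibration("top");np.savez("top1.npz",p=p,d=d,**c);D=np.load("top0.npz")
O=np.array([574.1,269.2]);t=np.radians(24.15);x=np.array([np.cos(t),np.sin(t)]);y=np.array([-x[1],x[0]])
for nm,dd,z0,z1 in(("box",D["d"],84,96),("cover",d,103,116)):
    P=cloud(c,dd);X=(P[...,:2]-O)@x;Y=(P[...,:2]-O)@y;Z=P[...,2];m=(Z>z0)&(Z<z1)&(np.abs(X)<110)&(np.abs(Y)<85)
    h=m&(X<-78)&(np.abs(Y)<20);l=m&(X>78)&(np.abs(Y)<20);print(nm,m.sum(),"head lug",X[h].min() if h.any() else 0,Y[h].mean(),h.sum(),"tail",X[l].max() if l.any() else 0,Y[l].mean(),l.sum(),"Y",np.percentile(Y[m],[.5,99.5]))
E
```

```text
19.575 [588.  276.2 284.7] yaw 24.22 tilt [-0. -0.] go [ 0.0018  0.0003 -0.0014] [ 0.4  0.7 -3.6] 12.929025128451752
19.575 [588.  276.2 284.7] [[ 0.912   0.4103 -0.    ]
 [ 0.4103 -0.912  -0.    ]] [ 0.69  0.52 -0.08  0.   -0.96  1.31] [ 0.4  0.7 -3.6] 12.929025128451752 59.52576220035553
h3 plate: tilt deg [0.26 0.11] depth at tcp 176.15 2866
hole (68.2, 0.9) [68.2   0.83] span [9.6 9.5] 348
hole (38.8, -37.4) [ 38.79 -37.5 ] span [9.1 9.1] 282
hole (38.7, 38.7) [38.72 38.71] span [9.1 9.5] 283
thread px [253.5 108.2] 152 tool [ 68.22   0.85 194.72] residual T [0.02 0.01]
box 428 head lug -92.09411441376494 -1.1986426574448852 21 tail 94.53050955153915 0.9709137519706713 26 Y [-63.27613057  62.59215573]
cover 775 head lug -91.38967708564051 -0.8057637181371119 18 tail 0 nan 0 Y [-63.2633625   63.05698173]<stdin>:8: RuntimeWarning: Mean of empty slice.
  ret = ret.dtype.type(ret / rcount)
```

```bash
python3 -c "
from bench import arm
print(abs(arm.read_state()['joint_vel']).max());print(arm.job_done())"
```

```text
0.0013195724817082453
the job is handed in; nothing more can be done
None
```

The sleeve is released and seated on the big gear's hub, its top about 2 mm below the joint face; the cover is held level and still about 10 mm above the gearbox, its tail hole centred over the threaded hole to within about 0.1 mm by camera, and the head-end lug matching the housing's to under 1 mm in the coarser top view.

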